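# Top up the self-levelling bowl dispenser

### The arm

A 6-joint arm with a two-finger parallel gripper is mounted at the origin on the work surface. World frame = base frame: x ahead of the robot, y to its left, z up, the work surface at z = 0. Lengths are in mm, angles in degrees, forces in N, time in s.
With the tool pointing down it reaches from about 425 to 950 mm from the base axis. Payload 14.7 kg.
Tool frame: the origin (TCP) lies midway between the tips of the shut fingers; the grasp point (between the pads) lies 19 mm behind it; z points along the fingers, y is the line along which they close (so a half turn about z gives the same grasp; the last joint's range is limited). The gripper opens to 85 mm and grips with 20 to 120 N. Pads are 22 mm wide; open, the fingers measure 114 mm over their backs; the gripper's body (76 mm by 85 mm) begins 54 mm behind the grasp point. The pads swing forward as they close: fully open they stand 13 mm farther back than shut.
Start: joints at [73.648, 27.513, 91.461, -0, 61.026, -2.67], TCP at [153.725, 631.554, 231.297] pointing down, gripper open.
Joint ranges: [-157.49, 157.49], [-46.99, 117.5], [13.45, 153.17], [-89.5, 269.5], [5.16, 153.95], [-167.48, 167.48]. Speed limits (degrees/s): [108.29, 108.29, 136.94, 172.46, 172.46, 172.46].

### API

Orientations are given as a 3x3 rotation matrix whose columns are the frame's x, y, z axes.
In Python, from bench import observe, camera, camera_info, order gives the robot as it stands.
- The arm moves only by the tool carry_out, never from a script. Its argument "steps" is one flat list of numbers, 7 for each row, row after row: the shift along the tool's x, y, z in mm, then the turn, a rotation vector about the tool's x, y, z in rad, then the opening, from 0 (shut) to 1 (fully open). In form: [tx, ty, tz, rx, ry, rz, jaw, tx, ty, tz, rx, ry, rz, jaw, ...]. A call has 1 to 10 rows; each row is the pose to reach, as a shift and turn from the pose commanded when the call began, along the tool's axes at that moment; what a row does not reach only later rows make up. A row lasts 1/8 s, in which the tool goes at most 62.5 mm and 10.7 degrees, less where a joint would pass 70% of its speed; a pose out of reach is approached as far as the arm can. A call with a gripper value outside its range is refused whole. The fingers move at their own pace and stop on an object; "force" is the grip in N (left out, the last holds). Time passes only in rows, so rows that repeat a pose let the fingers close. It gives the time, the measured TCP pose, the force, the opening and the grip force at its end, in the units of the state.
- observe(): the state, without advancing time (a new reading comes with each control period).
- camera(name): name is "scene" or "top" or "wrist"; returns the picture (420x560x3 uint8, red, green, blue); there is no depth.
- camera_info(name): a dict with "camera_matrix" (3x3 intrinsics, pixels), "xyz" and "orientation" of the camera in the world. Camera axes: x right, y down, z forward; pixel columns grow to the right and rows downward; lengths in mm; the calibration is good to about 2 mm. A picture is of the moment at which its call begins: read the wrist's pose just before it. camera_info takes no time and is no camera call; for the wrist camera it gives the pose at the moment of the call.
- order.close_job(): hands the job in; it is judged then, once.
The state is a dict: "t": time; "joint_positions": joint angles; "joint_vel": joint speeds; "effort": joint torques, N m; "tool_pos": TCP position; "orientation": TCP orientation; "wrist_force": force on the tool from outside, world axes, zero at the start; "ft_torque": the same for the moment, N m; "grip_width": opening from 0.0 (shut) to 1.0 (fully open); "grasp_force": force on a finger pad.
Only numpy, scipy, OpenCV 4.12 (cv2) and the standard library are available. Lean on these libraries where they do the work, as an engineer would, in place of code of your own. Each camera call takes 0.05 s, during which the arm holds its last target. There are 200 camera calls.

### The job

Top up the spring-loaded bowl dispenser: lift its clear cover off by the knob and lay it on the cork mat, then stack the two loose blue bowls on the bowl that is already in the dispenser and press the pile gently down until the top bowl is below the tops of the guide rods. Finally put the cover back so that it rests level on all three rods over the pile. Set the bowls down rather than dropping them, keep bowls and cover upright, and leave the bottle, the jar, the tin and the carton standing where they are.

Things in the scene. Friction and masses are not known exactly. Their poses are not given: they have to be found in the camera images.
- dispenser: open steel bowl dispenser fixed to the counter: round base plate 172 across, 12 high, and three upright guide rods 8 thick on a circle of radius 76, at 0, 120 and 240 degrees from its own x axis; rod tops 160 above the counter, no ring joins them, so wide gaps are left between. Origin: on the axis at counter level, z up.
- platform (a joint): how far the sprung carrier has sunk, in m: 0 = fully up (top face 130 mm above the counter), 0.105 = bottom stop (25 mm above it). Starts at 0.03 with one bowl on it. Three stacked bowls are 110 mm high, so about 0.082 or more brings the top rim below the rod tops.
- platform_top (a point): centre of the top face of the carrier, a dark steel disc 120 across on which the pile stands. Its spring pushes up 2.5 N plus 75 N/m of sinking, its guides are stiff (4.5 N friction): added bowls sink it only part of the way; pressing with under 15 N brings it down the rest, and with three bowls on it stays where it was pressed to.
- cover: clear round plastic cover, 182 across, 0.22 kg: flat disc (underside 10, top 14 above the lower edge) with a skirt 3 thick, 10 deep. The disc rests on the three rod tops, the skirt outside them with about 5 play each way. Starts on the dispenser. Origin: centre of its lower edge plane (150 above the counter when seated), z up.
- cover_knob (a point): middle of the cover's wooden knob, an upright round knob 28 across (32 at the top) and 30 high on the middle of the cover; this point is 29 above the cover's lower edge, knob top 44 above it
- bowl_low: blue glazed stacking bowl, 130 across and 40 high, about 0.36 kg, upright wall 8 thick, open top; inner floor 13 above the underside, tapering foot 5 high (radius 46 to 50) that drops inside the rim of the bowl below, so each bowl on a pile adds 35. Origin: centre of the underside of the foot, z up. This one is already in the dispenser, on the platform.
- bowl_a: blue glazed stacking bowl, 130 across and 40 high, about 0.36 kg, upright wall 8 thick, open top; inner floor 13 above the underside, tapering foot 5 high (radius 46 to 50) that drops inside the rim of the bowl below, so each bowl on a pile adds 35. Origin: centre of the underside of the foot, z up. Loose, standing on the counter.
- bowl_b: blue glazed stacking bowl, 130 across and 40 high, about 0.36 kg, upright wall 8 thick, open top; inner floor 13 above the underside, tapering foot 5 high (radius 46 to 50) that drops inside the rim of the bowl below, so each bowl on a pile adds 35. Origin: centre of the underside of the foot, z up. Loose, standing on the counter.
- mat: round cork mat, 190 across, 4 thick, fixed to the counter: the place to lay the cover. Origin: centre of its underside.
- bottle: amber sauce bottle with a green cap, 62 across, 190 high, standing; to be left alone. Origin: centre of its underside.
- jar: yellow storage jar with a steel lid, 92 across, 115 high, standing; to be left alone. Origin: centre of its underside.
- tin: food tin with a red label, 74 across, 105 high, standing; to be left alone. Origin: centre of its underside.
- carton: blue food carton, 60 by 160 (along its y) by 100 high, standing beyond the dispenser; to be left alone. Origin: centre of its underside.
There are look-alikes about, which are no part of the job. What is shaped like the bowl_a but orange is not meant.

How it is judged (in metres and radians):
On the way, in this order (a step that is already met when the one before it is completed fails the run):
1. the cover lies flat on the cork mat, let go (horizontal distance between cover and mat below 0.06 m and height (world z) of cover below 0.015 m and angle between cover's own z axis and vertical below 0.1 rad and contact force between the fingers and cover below 0.2 N), for 0.2 s.
2. all three bowls are stacked upright on the platform and pressed down until the top bowl is below the rod tops, with the cover still off (horizontal distance between each of bowl_low, bowl_a, bowl_b and dispenser below 0.015 m and height (world z) of each of bowl_low, bowl_a, bowl_b below 0.119 m and angle between each of bowl_low, bowl_a, bowl_b's own z axis and vertical below 0.07 rad and value of joint platform above 0.078 m and horizontal distance between cover and dispenser above 0.12 m), for 0.2 s.
At the end, for the whole second after the job is handed in: three bowls stacked upright (0.07 rad) on the platform within 15 mm of the dispenser's axis, top rim 1 mm or more below the rod tops, platform past 0.078; cover on the three rods, centred within 12 mm, level within 0.035 rad, lower edge 146 to 153.5 mm up; all at rest (horizontal distance between each of bowl_low, bowl_a, bowl_b and dispenser below 0.015 m and height (world z) of each of bowl_low, bowl_a, bowl_b below 0.119 m and angle between each of bowl_low, bowl_a, bowl_b's own z axis and vertical below 0.07 rad and value of joint platform above 0.078 m and horizontal distance between cover and dispenser below 0.012 m and height (world z) of cover between 0.146 and 0.1535 m and angle between cover's own z axis and vertical below 0.035 rad and linear speed of each of cover, bowl_a, bowl_b below 0.02 m/s); the robot touches nothing.
It fails at once if the bottle, the jar, the tin or the carton is moved by more than 30 mm or tipped by more than 0.35 rad (distance of any of bottle, jar, tin, carton from where it was at the start of the episode above 0.03 m or angle between any of bottle, jar, tin, carton's own z axis and vertical above 0.35 rad).
It fails at once if a bowl is dropped or slammed onto the pile (platform plunging faster than 0.4 m/s) (velocity of joint platform above 0.4 m/s).
It fails at once if the pile is rammed down hard (over 60 N on the carrier) (contact force between bowl_low and dispenser above 60 N).
It fails at once if a bowl or the cover is tipped by more than 0.6 rad (angle between any of bowl_low, bowl_a, bowl_b, cover's own z axis and vertical above 0.6 rad).
It also fails if it takes over 72 s, if anything falls off the work surface, if the arm or the gripper's body presses on something with over 40 N, if the wrist force passes 120 N, or if a joint passes its speed limit or range.

## Working session

There is one attempt and no reset: what is moved stays moved. The work goes in short steps, Python scripts to look and compute and a tool call to move; the robot and the scene stay as the last step left them, time stands still between calls to the robot, and variables do not carry over. Pictures are saved under pics/ and viewed, at most 10 in all, crops included, and the job is handed in when it is done.

Besides the shell and the picture viewer there is one more tool, called after ">>>" by a JSON object that holds its "method" and its "body". carry_out: Moves the arm, as the interface text tells. Its arguments: {"type":"object","properties":{"steps":{"type":"array","items":{"type":"number"}},"force":{"type":"number"}},"required":["steps"]}

```bash
mkdir -p pics; python3 - <<'E'
from bench import *
import cv2
for n in ("scene","top"):
    im=camera(n); cv2.imwrite(f"pics/{n}0.png",cv2.resize(im[:,:,::-1],(800,600),interpolation=cv2.INTER_CUBIC))
    i=camera_info(n); print(n,i)
s=observe(); print(s)
E
```

```text
scene {'camera_matrix': array([[464.23228891,   0.        , 268.32635907],
       [  0.        , 464.23228891, 211.96056981],
       [  0.        ,   0.        ,   1.        ]]), 'xyz': array([1441.94675855,  190.45018733,  843.9490187 ]), 'orientation': array([[-0.19225641,  0.57558761, -0.79481845],
       [ 0.98127812,  0.12219261, -0.14886979],
       [ 0.01143334, -0.80855913, -0.58830385]])}
top {'camera_matrix': array([[446.71308291,   0.        , 278.54020852],
       [  0.        , 446.71308291, 201.78281558],
       [  0.        ,   0.        ,   1.        ]]), 'xyz': array([ 282.78688655,    3.32684663, 1527.58983073]), 'orientation': array([[-0.02388457, -0.98629826,  0.16323378],
       [-0.9996887 ,  0.0223854 , -0.01101763],
       [ 0.00721262, -0.16344612, -0.9865259 ]])}
{'t': 0.1, 'joint_positions': array([ 7.36473865e+01,  2.75470169e+01,  9.14895544e+01,  2.27106804e-03,
        6.10261813e+01, -2.66928432e+00]), 'joint_vel': array([ 0.03805043, -0.12549079,  0.00382156, -0.02357546,  0.01633259,
        0.01664605]), 'effort': array([-1.37009247e-04, -9.52261877e+01, -4.31035924e+01,  1.34948218e-04,
        5.40828594e-03,  1.10170445e-04]), 'tool_pos': array([153.61810213, 631.21289592, 230.73182779]), 'orientation': array([[-9.71613428e-01,  2.36573941e-01, -3.41635750e-04],
       [ 2.36574172e-01,  9.71612874e-01, -1.04116896e-03],
       [ 8.56242487e-05, -1.09243594e-03, -9.99999400e-01]]), 'wrist_force': array([-0.02896461, -0.02374685, -0.2124402 ]), 'ft_torque': array([ 0.03149664, -0.01954421,  0.01654481]), 'grasp_force': 0.0, 'grip_width': 0.9981867351226548}
```

View pics/scene0.png

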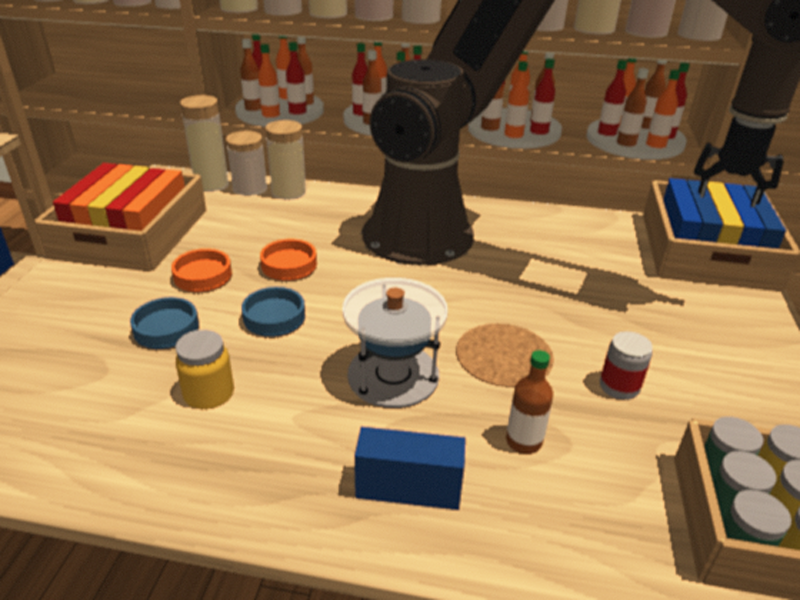

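View pics/top0.png

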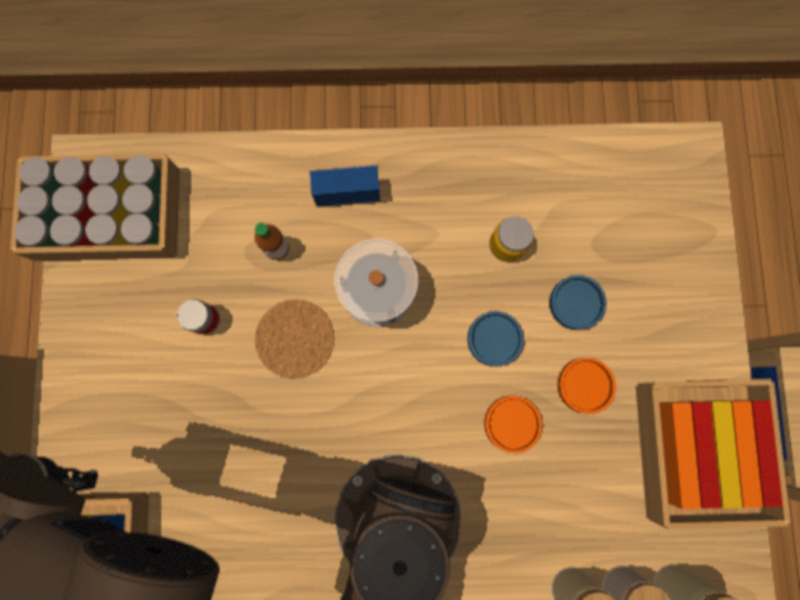

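The scene view shows the dispenser with its cover on. In the top view the knob is at (376,278), the mat at (295,339), and the blue bowls at (496,339) and (578,303). The jar is at (515,234), the bottle cap at (262,229) and the tin at (196,316).

```bash
cat > h.py <<'E'
from bench import *
import numpy as np, cv2
from scipy.optimize import least_squares
def proj(I,P):
    q=(np.atleast_2d(P)-I["xyz"])@I["orientation"]; q=q@I["camera_matrix"].T; return q[:,:2]/q[:,2:]
def ray(I,uv,z):
    d=I["orientation"]@np.linalg.solve(I["camera_matrix"],[uv[0],uv[1],1.]); return I["xyz"]+d*(z-I["xyz"][2])/d[2]
A=np.radians(np.arange(0,360,5))
def circ(x,y,r,z): return np.c_[x+r*np.cos(A),y+r*np.sin(A),0*A+z]
def centroid(c):
    m=cv2.moments(c.astype(np.float32).reshape(-1,1,2)); return np.array([m['m10'],m['m01']])/m['m00']
def blob(mask,uv):  # convex hull centroid of the mask blob at uv (hull handles holes)
    n,l=cv2.connectedComponents(mask.astype(np.uint8)); ys,xs=np.nonzero(l==l[int(uv[1]),int(uv[0])])
    h=cv2.convexHull(np.c_[xs,ys].astype(np.float32)); return centroid(h),len(xs)
def fit(I,c,rings,p0):  # rings: (r,z) of silhouette
    f=lambda p: centroid(cv2.convexHull(np.vstack([proj(I,circ(*p,r,z)) for r,z in rings]).astype(np.float32)))-c
    return least_squares(f,p0,diff_step=1e-3).x
BOWL=[(50,0),(65,5),(65,40)]
E
python3 - <<'E'
from h import *
k=1/1.42857
T=camera_info("top"); S=camera_info("scene")
im=cv2.cvtColor(camera("top"),cv2.COLOR_RGB2HSV); sc=cv2.cvtColor(camera("scene"),cv2.COLOR_RGB2HSV)
for I,h,nm,pts in ((T,im,"top",((496,339),(578,303))),(S,sc,"scene",((273,317),(165,328)))):
    m=(h[...,0]>90)&(h[...,0]<125)&(h[...,1]>90)
    for p in pts:
        uv=np.array(p)*k; c,n=blob(m,uv); print(nm,"bowl",fit(I,c,BOWL,ray(I,uv,30)[:2]).round(1),n)
g=lambda u,v,z:ray(T,(u*k,v*k),z)[:2].round()
gs=lambda u,v,z:ray(S,(u*k,v*k),z)[:2].round()
print("knob",g(376,278,194),gs(395,294,194),"cover",g(376.5,282,164),"mat",g(295,339,4),gs(504,353,4))
print("jar",g(516,234,115),"bottle",g(262,229,190),gs(540,358,190),"tin",g(193,315,105),"carton corners",[g(*p,100) for p in((311,172),(377,166),(379,188),(314,196))])
print("base",gs(393,372,10),"orange",g(586,384,40),g(514,423,40))
E
```

```text
top bowl [ 406.2 -238.7] 1029
top bowl [ 488.6 -440. ] 1039
scene bowl [ 405.9 -235.4] 1141
scene bowl [ 486.8 -438. ] 1183
knob [527.  34.] [535.  40.] cover [523.  34.] mat [418. 235.] [422. 241.]
jar [ 636. -284.] bottle [640. 278.] [648. 284.] tin [468. 448.] carton corners [array([799., 184.]), array([810.,  29.]), array([756.,  26.]), array([740., 177.])]
base [527.  39.] orange [ 295. -442.] [ 211. -271.]
```

```bash
python3 - <<'E'
import cv2
im=cv2.imread("pics/scene0.png")
cv2.imwrite("pics/crop1.png",cv2.resize(im[270:415,320:470],None,fx=4,fy=4,interpolation=cv2.INTER_CUBIC))
E
```

```text
(no output)
```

View pics/crop1.png

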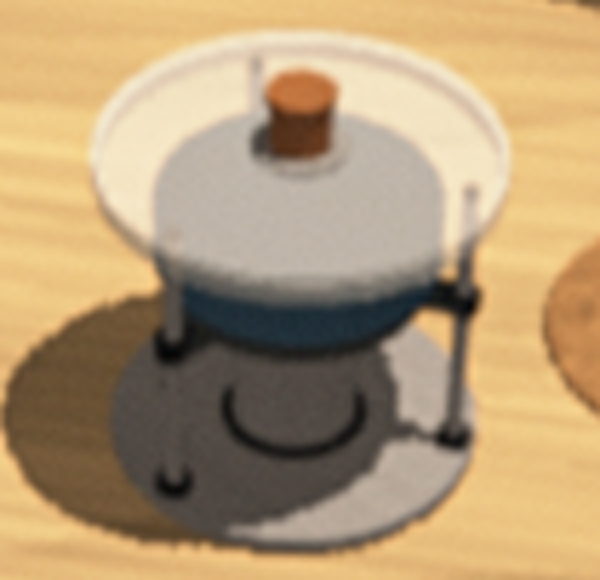

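The crop shows rod tops at (384,284), (437,317) and (363,330) and rod feet at (363,392) and (434,380), in scene-picture pixels.

```bash
python3 - <<'E'
from h import *
k=.7; S=camera_info("scene")
for u,v,z in((384.2,284.5,160),(437.5,317.5,160),(363,329.5,160),(363.5,391,13),(434.2,379,13)):
    p=ray(S,(u*k,v*k),z)[:2]; print(p.round(),"angle rel (528,37)",np.degrees(np.arctan2(*(p-[528,37])[::-1])).round(),np.hypot(*(p-[528,37])).round())
print(camera_info("wrist")["xyz"]-observe()["tool_pos"])
E
```

```text
[462.   8.] angle rel (528,37) -156.0 72.0
[541. 116.] angle rel (528,37) 81.0 80.0
[599.  -1.] angle rel (528,37) -28.0 80.0
[591.  -3.] angle rel (528,37) -32.0 75.0
[534. 118.] angle rel (528,37) 86.0 81.0
[-78.74427313  18.59616171 142.72877123]
```

```bash
cat >> h.py <<'E'
def d(*targets,yaw=None):
    s=observe(); R=s["orientation"]; p=s["tool_pos"]
    y=np.degrees(np.arctan2(R[1,1],R[0,1])); print("t",s["t"],"pos",p.round(1),"yaw",round(y,2),"F",s["wrist_force"].round(1),"w",round(s["grip_width"],3),"gf",round(s["grasp_force"],1))
    for t in targets: print(t,"->",(R.T@(np.array(t)-p)).round(1))
    if yaw is not None: print("rz",np.radians(y-yaw).round(3),"tilt rx,ry to fix",(R.T@np.cross(R[:,2],[0,0,-1])).round(4)[:2])
E
python3 -c "
from h import *
d((528,37,260),(340,250,260),yaw=24); print(camera_info('wrist'))"
```

```text
t 0.2 pos [153.7 631.3 230.9] yaw 76.32 F [ 0.1  0.4 -0.7] w 1.002 gf 0.0
(528, 37, 260) -> [-504.3 -488.9  -28.8]
(340, 250, 260) -> [-271.2 -326.4  -28.9]
rz 0.913 tilt rx,ry to fix [-0.0008 -0.0001]
{'camera_matrix': array([[339.10605308,   0.        , 283.6003514 ],
       [  0.        , 339.10605308, 206.75460237],
       [  0.        ,   0.        ,   1.        ]]), 'xyz': array([ 74.91424726, 649.90609126, 373.59793526]), 'orientation': array([[ 0.23603575,  0.92220821,  0.30629912],
       [ 0.97174334, -0.2235439 , -0.0757826 ],
       [-0.00141603,  0.31553153, -0.94891404]])}
```

>>> {"method": "carry_out", "body": {"steps": [-50,-49,-29,0,0,0.15,1,-100,-98,-29,0,0,0.3,1,-150,-146,-29,0,0,0.45,1,-200,-195,-29,0,0,0.6,1,-250,-243,-29,0,0,0.75,1,-290,-282,-29,0,0,0.913,1,-335,-325,-29,0,0,0.913,1,-380,-368,-29,0,0,0.913,1,-420,-407,-29,0,0,0.913,1,-460,-447,-29,0,0,0.913,1]}}

```text
t: 1.45
tool_pos: [484.6, 104.6, 260.5]
orientation: [[-0.407, 0.914, 0.0], [0.914, 0.407, 0.0], [-0.0, 0.001, -1.0]]
wrist_force: [0.3, 1.4, 0.6]
grip_width: 0.997
grasp_force: 0.0
```

```bash
python3 - <<'E'
from h import *
d((528,37,260),yaw=24)
I=camera_info("wrist"); cv2.imwrite("pics/w1.png",cv2.resize(camera("wrist")[:,:,::-1],(800,600),interpolation=cv2.INTER_CUBIC)); np.save("w1.npy",I,allow_pickle=True)
E
```

```text
t 1.45 pos [484.6 104.6 260.5] yaw 24.0 F [0.3 1.4 0.6] w 0.997 gf 0.0
(528, 37, 260) -> [-79.4  12.1   0.5]
rz -0.0 tilt rx,ry to fix [0.0005 0.    ]
```

View pics/w1.png

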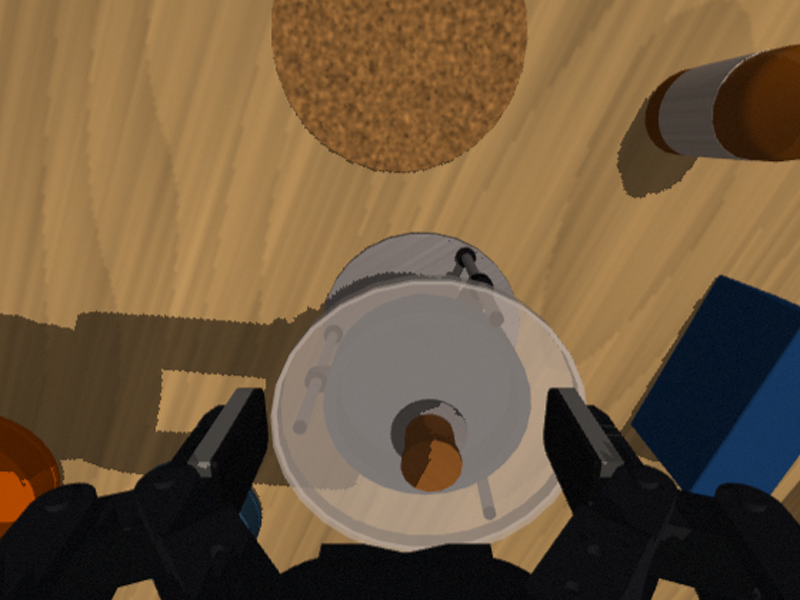

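The wrist view shows rod tops at (300,428), (498,318) and (489,513), the knob top centred at (432,468), and the cover rim from x 272 to 584 and y 280 to 550. The mat's lower edge is at (400,172).

```bash
python3 - <<'E'
from h import *
I=np.load("w1.npy",allow_pickle=True).item(); k=.7
r=np.array([ray(I,(u*k,v*k),158)[:2] for u,v in((300,427),(498,319),(489,512))]); print(r.round(),"center",r.mean(0).round(1))
c=r.mean(0)
f=lambda q:(q[:2]+76*np.c_[np.cos(q[2]+np.array([0,-4,-2])*np.pi/3),np.sin(q[2]+np.array([0,-4,-2])*np.pi/3)]-r).ravel()
for a in (-2.7,):
    s=least_squares(f,[*c,a]); print(s.x.round(2),np.degrees(s.x[2]),s.fun.round(1))
knob=ray(I,(432*k,466*k),194); print("knob",knob.round(1),"cover c",ray(I,(428*k,412*k),164).round(1))
print("mat left/right edges",ray(I,(272*k,40*k),4).round(),ray(I,(527*k,40*k),4).round(),"low",ray(I,(400*k,172*k),4).round())
d((*knob[:2],230),(*knob[:2],166))
E
```

```text
[[462.   4.]
 [536. 112.]
 [591.  -6.]] center [529.8  36.6]
[529.75  36.55  -1.95] -111.93148120045153 [  39.7  -37.9   68.6  -64.3 -108.3  102.3]
knob [530.4  35.3 194. ] cover c [524.2  47.  164. ]
mat left/right edges [335. 198.   4.] [507. 275.   4.] low [460. 150.   4.]
t 1.5 pos [488.3  99.2 260.5] yaw 23.9 F [ 4.7 -7.  -0.9] w 1.002 gf 0.0
(np.float64(530.402282069131), np.float64(35.309445336717175), 230) -> [-75.4  12.6  30.8]
(np.float64(530.402282069131), np.float64(35.309445336717175), 166) -> [-75.2  12.5  94.8]
```

>>> {"method": "carry_out", "body": {"steps": [-40,6,10,0,0,0,0.8,-63,11,30,0,0,0,0.8,-63,11,60,0,0,0,0.8,-63,11,80,0,0,0,0.8,-63,11,92,0,0,0,0.8,-63,11,92,0,0,0,0.8]}}

```text
t: 2.25
tool_pos: [519.1, 53.6, 167.8]
orientation: [[-0.407, 0.913, -0.001], [0.913, 0.407, -0.0], [0.0, -0.001, -1.0]]
wrist_force: [0.8, -0.8, 0.1]
grip_width: 0.799
grasp_force: 0.0
```

```bash
python3 -c "
from h import *
d((530.4,35.3,168),yaw=25)"
```

```text
t 2.25 pos [519.1  53.6 167.8] yaw 24.02 F [ 0.8 -0.8  0.1] w 0.799 gf 0.0
(530.4, 35.3, 168) -> [-21.3   2.9  -0.2]
rz -0.017 tilt rx,ry to fix [-0.0011 -0.0004]
```

>>> {"method": "carry_out", "body": {"steps": [-21,3,0,0,0,0,0.8,-21,3,0,0,0,0,0.8,-21,3,0,0,0,0,0.2,-21,3,0,0,0,0,0.2,-21,3,0,0,0,0,0.2,-21,3,0,0,0,0,0.2], "force": 50}}

```text
t: 3.0
tool_pos: [531.1, 35.8, 168.7]
orientation: [[-0.407, 0.913, 0.001], [0.913, 0.407, 0.0], [-0.0, 0.001, -1.0]]
wrist_force: [0.7, 0.9, 5.0]
grip_width: 0.344
grasp_force: 48.9
```

```bash
python3 -c "
from h import *
d((530.4,35.3,168),(420,237,240),(420,237,60),(420,237,21),yaw=25)"
```

```text
t 3.0 pos [531.1  35.8 168.7] yaw 24.02 F [0.7 0.9 5. ] w 0.344 gf 48.9
(530.4, 35.3, 168) -> [-0.2 -0.8  0.7]
(420, 237, 240) -> [229.  -19.5 -71.4]
(420, 237, 60) -> [229.1 -19.6 108.6]
(420, 237, 21) -> [229.1 -19.7 147.6]
rz -0.017 tilt rx,ry to fix [0.0009 0.0003]
```

>>> {"method": "carry_out", "body": {"steps": [0,0,-15,0,0,0,0.2,0,0,-40,0,0,0,0.2,40,-3,-55,0,0,0,0.2,95,-8,-55,0,0,0,0.2,150,-13,-50,0,0,0,0.2,200,-17,-30,0,0,0,0.2,229,-20,10,0,0,0,0.2,229,-20,60,0,0,0,0.2,229,-20,105,0,0,0,0.2,229,-20,130,0,0,0,0.2]}}

```text
t: 4.25
tool_pos: [418.5, 236.5, 37.0]
orientation: [[-0.407, 0.913, -0.002], [0.913, 0.407, -0.001], [-0.0, -0.002, -1.0]]
wrist_force: [0.1, 0.3, -1.7]
grip_width: 0.344
grasp_force: 49.8
```

```bash
python3 -c "
from h import *
d((420,237,22.7),yaw=25)
cv2.imwrite('pics/s2.png',cv2.resize(camera('scene')[:,:,::-1],(800,600)))"
```

```text
t 4.25 pos [418.5 236.5  37. ] yaw 24.04 F [ 0.1  0.3 -1.7] w 0.344 gf 49.8
(420, 237, 22.7) -> [-0.2  1.6 14.3]
rz -0.017 tilt rx,ry to fix [-0.0019  0.0001]
```

View pics/s2.png

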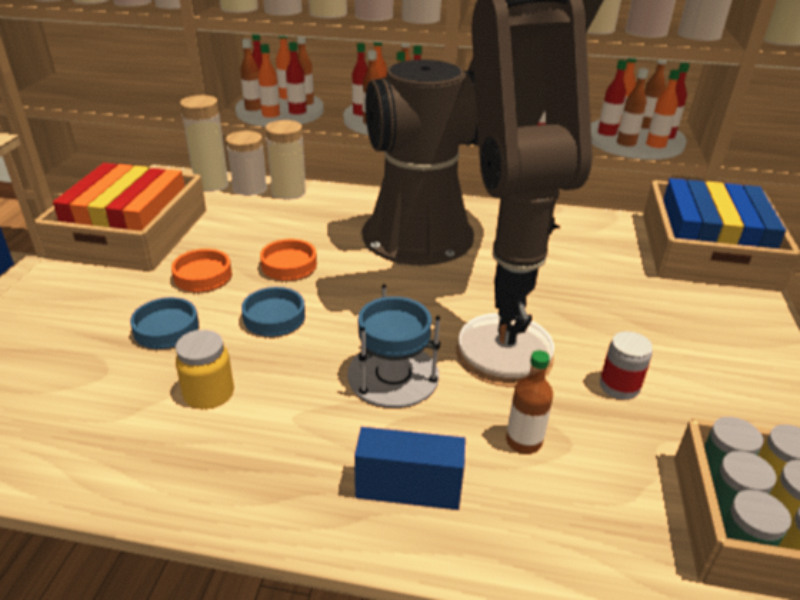

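The scene view shows the cover held level just over the mat at (505,345), and the pile bowl seated in the dispenser.

>>> {"method": "carry_out", "body": {"steps": [0,1,8,0,0,0,0.2,0,1,14.5,0,0,0,0.2,0,1,14.5,0,0,0,0.2,0,1,14.5,0,0,0,0.9,0,1,14.5,0,0,0,0.9,0,1,14.5,0,0,0,0.9,0,1,-20,0,0,0,0.9,0,1,-80,0,0,0,0.9,0,1,-140,0,0,0,0.9,0,1,-160,0,0,0,0.9]}}

```text
t: 5.55
tool_pos: [421.5, 237.6, 201.9]
orientation: [[-0.407, 0.913, 0.005], [0.913, 0.407, 0.002], [0.0, 0.005, -1.0]]
wrist_force: [-0.3, -0.9, -0.5]
grip_width: 0.902
grasp_force: 0.0
```

```bash
python3 - <<'E'
from h import *
S=camera_info("scene"); T=camera_info("top")
for n,uv in(("scene",(397*.7,340*.7)),("top",(378*.7,280*.7))):
    I=camera_info(n); h=cv2.cvtColor(camera(n),cv2.COLOR_RGB2HSV)
    m=(h[...,0]>90)&(h[...,0]<125)&(h[...,1]>90)
    c,a=blob(m,uv); print(n,"bowl_low",fit(I,c,[(50,100),(65,105),(65,140)],[528,37]).round(1),a)
d((528,37,175),(406-80,-237-60,200),yaw=25)
E
```

```text
scene bowl_low [529.2  39.7] 1629
top bowl_low [529.3  35.5] 1186
t 5.65 pos [421.5 237.6 200.8] yaw 24.01 F [ 1.   0.1 -1.3] w 0.899 gf 0.0
(528, 37, 175) -> [-226.6   15.6   25.9]
(326, -297, 200) -> [-449.5 -304.7   -0.7]
rz -0.017 tilt rx,ry to fix [ 0.0047 -0.0001]
```

>>> {"method": "carry_out", "body": {"steps": [-50,-17,0,0,0,0,0.45,-105,-36,0,0,0,0,0.45,-160,-55,0,0,0,0,0.45,-215,-74,0,0,0,0,0.45,-270,-93,0,0,0,0,0.45,-325,-111,0,0,0,0,0.45,-380,-130,20,0,0,0,0.45,-426,-146,50,0,0,0,0.45,-426,-146,80,0,0,0,0.45,-426,-146,110,0,0,0,0.45]}}

```text
t: 6.9
tool_pos: [459.2, -212.0, 86.1]
orientation: [[-0.405, 0.914, -0.001], [0.914, 0.405, 0.001], [0.001, -0.001, -1.0]]
wrist_force: [-0.2, -0.2, 1.0]
grip_width: 0.45
grasp_force: 0.0
```

```bash
python3 - <<'E'
from h import *
d((461.7,-212.2,60),(461.7,-212.2,18),yaw=24)
cv2.imwrite('pics/w3.png',cv2.resize(camera('wrist')[:,:,::-1],(800,600)))
E
```

```text
t 6.9 pos [ 459.2 -212.    86.1] yaw 23.91 F [-0.2 -0.2  1. ] w 0.45 gf 0.0
(461.7, -212.2, 60) -> [-1.3  2.3 26.1]
(461.7, -212.2, 18) -> [-1.3  2.3 68.1]
rz -0.002 tilt rx,ry to fix [-0.001  -0.0014]
```

View pics/w3.png

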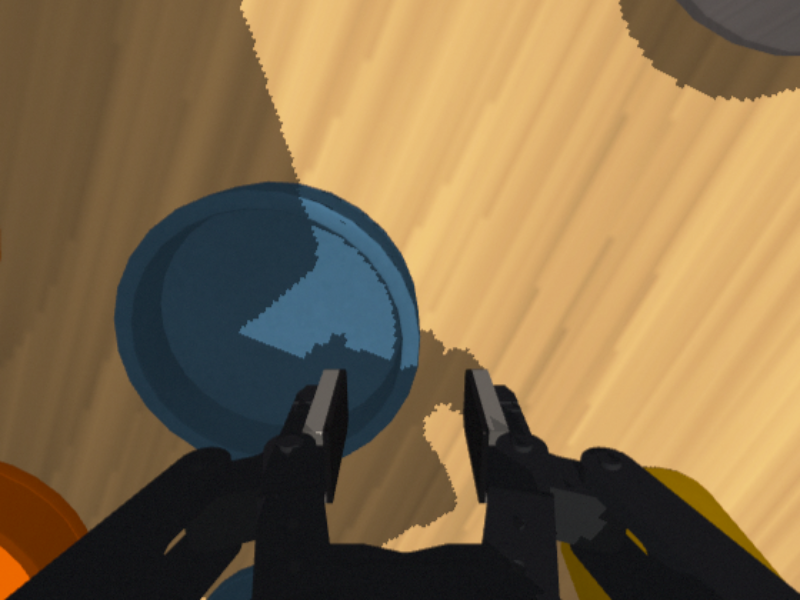

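The wrist view shows the bowl rim from x 115 to 419 with its top at y 182, and the fingers straddling the right wall.

```bash
python3 - <<'E'
from h import *
I=camera_info("wrist")
e=lambda p:(lambda q:np.array([q[:,0].min(),q[:,0].max(),q[:,1].min()])/.7)(proj(I,np.vstack([circ(*p,65,40),circ(*p,65,8)])))
print(e((406,-237)))
s=least_squares(lambda p:e(p)-[115,419,182],(406,-237),diff_step=1e-2); print(s.x,s.fun)
x=s.x; d((x[0]+61*np.cos(.419),x[1]+61*np.sin(.419),18))
E
```

```text
[110.83323329 423.56496248 179.15639021]
[ 406.44396037 -238.53143861] [-3.96643658  4.0026799   0.82894624]
t 6.95 pos [ 457.5 -210.7   83.1] yaw 23.95 F [-2.7  2.  -4.2] w 0.45 gf 0.0
(np.float64(462.16723126620195), np.float64(-213.71376183087017), 18) -> [-4.9  3.2 65.1]
```

>>> {"method": "carry_out", "body": {"steps": [-4,3,15,0,0,0,0.45,-4,3,15,0,0,0,0.45,-4,3,15,0,0,0,0.45]}}

```text
t: 7.32
tool_pos: [465.0, -214.0, 73.9]
orientation: [[-0.407, 0.913, 0.001], [0.913, 0.407, -0.0], [-0.001, 0.001, -1.0]]
wrist_force: [-0.3, 0.4, -1.1]
grip_width: 0.448
grasp_force: 0.0
```

```bash
python3 -c "
from h import *
d((462,-213,18),yaw=24)"
```

```text
t 7.325 pos [ 465.  -214.    73.9] yaw 24.03 F [-0.3  0.4 -1.1] w 0.448 gf 0.0
(462, -213, 18) -> [ 2.2 -2.3 55.9]
rz 0.0 tilt rx,ry to fix [0.0005 0.0007]
```

>>> {"method": "carry_out", "body": {"steps": [2,-2,25,0,0,0,0.45,2,-2,45,0,0,0,0.45,2,-2,55.5,0,0,0,0.45,2,-2,55.5,0,0,0,0,2,-2,55.5,0,0,0,0,2,-2,55.5,0,0,0,0,2,-2,55.5,0,0,0,0,2,-2,40,0,0,0,0,2,-2,0,0,0,0,0,2,-2,-60,0,0,0,0], "force": 70}}

```text
t: 8.57
tool_pos: [460.9, -212.5, 134.4]
orientation: [[-0.407, 0.914, -0.002], [0.914, 0.407, 0.001], [0.002, -0.001, -1.0]]
wrist_force: [1.5, -0.8, -4.5]
grip_width: 0.066
grasp_force: 69.9
```

```bash
python3 - <<'E'
from h import *
g=np.array([530+61*np.cos(.419),37+61*np.sin(.419)])
d((*g,240),(*g,170),(*g,153),yaw=24)
cv2.imwrite('pics/s4.png',cv2.resize(camera('scene')[120:300,60:300,::-1],(800,600)))
E
```

```text
t 8.575 pos [ 460.9 -212.5  134.4] yaw 24.0 F [ 1.5 -0.8 -4.5] w 0.066 gf 69.9
(np.float64(585.7232708933316), np.float64(61.81767678386502), 240) -> [ 200.   225.4 -105.5]
(np.float64(585.7232708933316), np.float64(61.81767678386502), 170) -> [199.9 225.5 -35.5]
(np.float64(585.7232708933316), np.float64(61.81767678386502), 153) -> [199.9 225.5 -18.5]
rz -0.0 tilt rx,ry to fix [-0.0015 -0.0019]
```

View pics/s4.png

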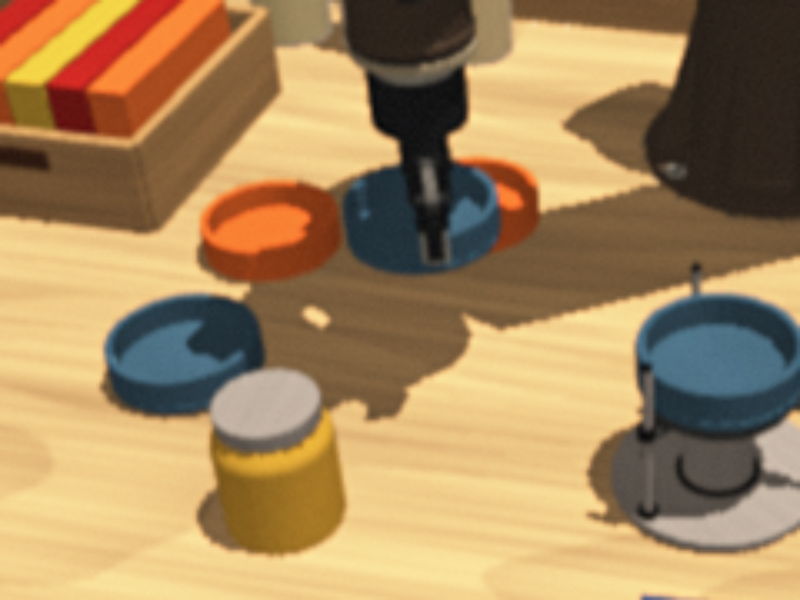

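The scene crop shows the bowl held level beneath the gripper.

>>> {"method": "carry_out", "body": {"steps": [0,0,-50,0,0,0,0,15,17,-90,0,0,0,0,50,57,-95,0,0,0,0,88,100,-95,0,0,0,0,125,142,-95,0,0,0,0,160,181,-95,0,0,0,0,188,212,-95,0,0,0,0,200,225,-90,0,0,0,0,200,225,-70,0,0,0,0,200,225,-60,0,0,0,0]}}

```text
t: 9.88
tool_pos: [585.2, 61.0, 192.6]
orientation: [[-0.407, 0.913, -0.001], [0.913, 0.407, -0.0], [0.0, -0.001, -1.0]]
wrist_force: [-0.5, 0.5, -4.6]
grip_width: 0.066
grasp_force: 70.2
```

>>> {"method": "carry_out", "body": {"steps": [0,0,5,0,0,0,0,0,0,5,0,0,0,0]}}

```text
t: 10.12
tool_pos: [585.9, 60.8, 188.3]
orientation: [[-0.406, 0.914, -0.0], [0.914, 0.406, -0.0], [0.0, -0.0, -1.0]]
wrist_force: [-0.4, 0.4, -3.7]
grip_width: 0.068
grasp_force: 70.2
```

```bash
python3 - <<'E'
from h import *
g=np.array([530+61*np.cos(.419),37+61*np.sin(.419)])
d((*g,170),(*g,153),yaw=24)
out=[]
for n,z in(("scene",172),("top",172)):
    out.append(cv2.resize(camera(n)[(150 if n=="scene" else 140):(290 if n=="scene" else 260),210:(330 if n=="scene" else 330),::-1],(400,440)))
cv2.imwrite('pics/p5.png',np.hstack(out))
E
```

```text
t 10.125 pos [585.9  60.8 188.3] yaw 23.97 F [-0.4  0.4 -3.7] w 0.068 gf 70.2
(np.float64(585.7232708933316), np.float64(61.81767678386502), 170) -> [ 1.   0.2 18.3]
(np.float64(585.7232708933316), np.float64(61.81767678386502), 153) -> [ 1.   0.2 35.3]
rz -0.001 tilt rx,ry to fix [-0.0003 -0.0001]
```

View pics/p5.png

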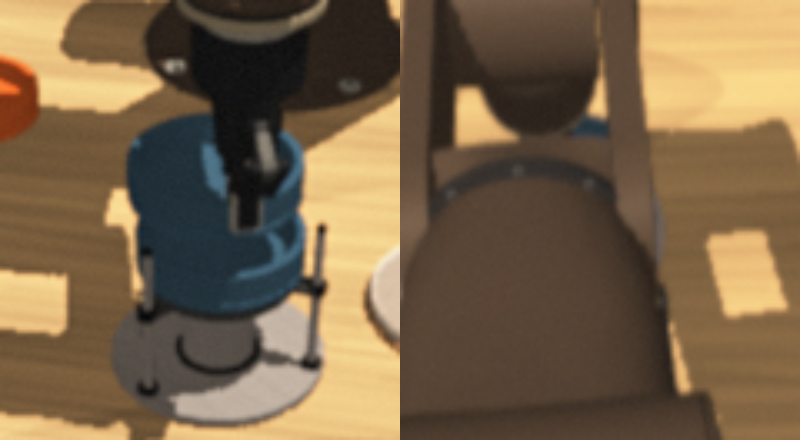

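The view shows the held bowl lined up over the pile bowl between the rods, with clearance to all three.

>>> {"method": "carry_out", "body": {"steps": [1,0,12,0,0,0,0,1,0,22,0,0,0,0,1,0,28,0,0,0,0,1,0,32,0,0,0,0,1,0,35,0,0,0,0,1,0,37,0,0,0,0,1,0,37,0,0,0,0]}}

```text
t: 11.1
tool_pos: [585.7, 62.2, 151.4]
orientation: [[-0.407, 0.913, 0.0], [0.913, 0.407, -0.0], [-0.0, 0.0, -1.0]]
wrist_force: [0.3, 0.2, -2.9]
grip_width: 0.067
grasp_force: 70.1
```

>>> {"method": "carry_out", "body": {"steps": [0,0,2,0,0,0,0,0,0,4,0,0,0,0,0,0,4,0,0,0,0]}}

```text
t: 11.48
tool_pos: [585.7, 62.2, 147.2]
orientation: [[-0.407, 0.913, 0.0], [0.913, 0.407, -0.0], [-0.0, 0.0, -1.0]]
wrist_force: [0.3, 0.6, -2.4]
grip_width: 0.066
grasp_force: 70.3
```

>>> {"method": "carry_out", "body": {"steps": [0,0,2,0,0,0,0,0,0,4,0,0,0,0,0,0,4,0,0,0,0]}}

```text
t: 11.85
tool_pos: [585.7, 62.2, 143.1]
orientation: [[-0.407, 0.913, 0.0], [0.913, 0.407, -0.0], [-0.0, 0.0, -1.0]]
wrist_force: [1.5, 0.2, -2.1]
grip_width: 0.062
grasp_force: 70.2
```

```bash
python3 - <<'E'
from h import *
d((585.7,62,143))
# lowest blue outline of bowl_low -> height of platform
I=camera_info("scene"); h=cv2.cvtColor(camera("scene"),cv2.COLOR_RGB2HSV)
m=(h[...,0]>90)&(h[...,0]<125)&(h[...,1]>90); n,l=cv2.connectedComponents(m.astype(np.uint8))
M=l==l[int(350*.7),int(397*.7)]; ys,xs=np.nonzero(M); print("blue rows",ys.min(),ys.max(),"cols",xs.min(),xs.max())
for zp in(100,95,90,85,80,75):
    q=np.vstack([proj(I,circ(530,37,r,z)) for r,z in((46,zp),(50,zp+5),(65,zp+5))]); t=proj(I,circ(530,37,65,zp+75)); print(zp,"low row",q[:,1].max().round(1),"top row if stacked",t[:,1].min().round(1))
cv2.imwrite('pics/p6.png',cv2.resize(camera("scene")[160:280,200:360,::-1],(800,600),interpolation=cv2.INTER_CUBIC))
E
```

```text
t 11.85 pos [585.7  62.2 143.1] yaw 24.01 F [ 1.5  0.2 -2.1] w 0.062 gf 70.2
(585.7, 62, 143) -> [-0.2 -0.1  0.1]
blue rows 201 251 cols 250 300
100 low row 249.8 top row if stacked 196.0
95 low row 251.3 top row if stacked 197.6
90 low row 252.9 top row if stacked 199.2
85 low row 254.4 top row if stacked 200.8
80 low row 256.0 top row if stacked 202.4
75 low row 257.5 top row if stacked 204.0
```

View pics/p6.png

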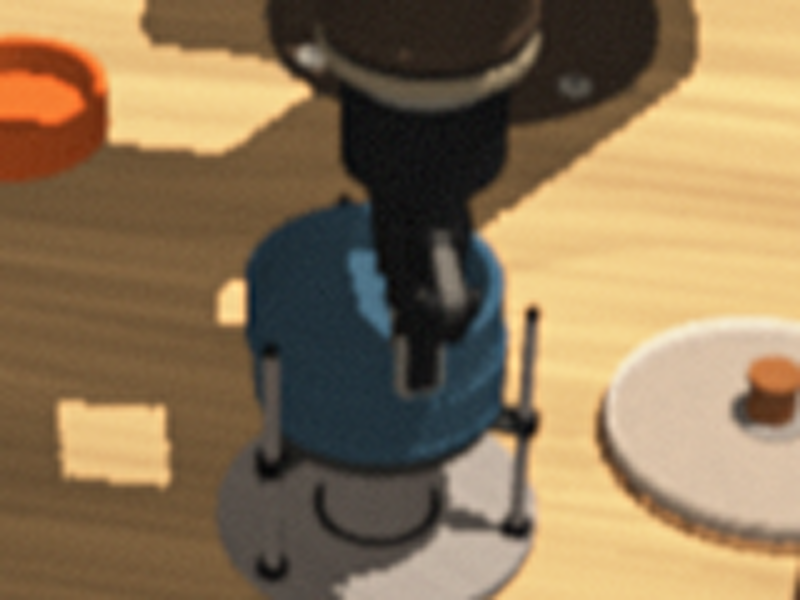

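The view shows the two bowls nested with no gap, and the platform slightly sunk. I release and back off.

>>> {"method": "carry_out", "body": {"steps": [0,0,0,0,0,0,0.4,0,0,0,0,0,0,0.4,0,0,0,0,0,0,0.4,0,0,-25,0,0,0,0.4,0,0,-65,0,0,0,0.4,-15,-10,-80,0,0,0,0.4,-60,-40,-80,0,0,0,0.4,-105,-70,-80,0,0,0,0.4,-105,-70,-80,0,0,0,0.4]}}

```text
t: 13.08
tool_pos: [563.3, -65.9, 223.0]
orientation: [[-0.403, 0.915, -0.001], [0.915, 0.403, -0.001], [-0.0, -0.001, -1.0]]
wrist_force: [-0.6, 0.3, 1.2]
grip_width: 0.402
grasp_force: 0.0
```

```bash
python3 - <<'E'
from h import *
d((543.4,-413.5,120),(543.4,-413.5,18),yaw=24)
I=camera_info("scene"); h=cv2.cvtColor(camera("scene"),cv2.COLOR_RGB2HSV)
m=(h[...,0]>90)&(h[...,0]<125)&(h[...,1]>90); n,l=cv2.connectedComponents(m.astype(np.uint8))
M=l==l[int(350*.7),int(397*.7)]; ys,xs=np.nonzero(M); print("blue rows",ys.min(),ys.max(),"cols",xs.min(),xs.max())
c,a=blob(m,(397*.7,350*.7)); print(c,a)
for z in (85,90,95,100): print(z,fit(I,c,[(50,z),(65,z+5),(65,z+75)],[530,37]).round(1))
E
```

```text
t 13.075 pos [563.3 -65.9 223. ] yaw 23.8 F [-0.6  0.3  1.2] w 0.402 gf 0.0
(543.4, -413.5, 120) -> [-310.  -158.4  103.2]
(543.4, -413.5, 18) -> [-310.  -158.3  205.2]
rz -0.004 tilt rx,ry to fix [-0.0009  0.0002]
blue rows 200 252 cols 250 300
[275.28049818 226.02893169] 2136
85 [524.3  36.9]
90 [530.7  38. ]
95 [537.   39.1]
100 [543.4  40.1]
```

>>> {"method": "carry_out", "body": {"steps": [-50,-26,0,0,0,0,0.45,-105,-54,0,0,0,0,0.45,-160,-82,0,0,0,0,0.45,-215,-110,0,0,0,0,0.45,-270,-138,0,0,0,0,0.45,-310,-158,20,0,0,0,0.45,-310,-158,70,0,0,0,0.45,-310,-158,110,0,0,0,0.45,-310,-158,135,0,0,0,0.45,-310,-158,135,0,0,0,0.45]}}

```text
t: 14.38
tool_pos: [545.3, -408.0, 86.0]
orientation: [[-0.408, 0.913, -0.003], [0.913, 0.408, 0.003], [0.004, -0.002, -1.0]]
wrist_force: [-0.6, -0.4, -0.4]
grip_width: 0.45
grasp_force: 0.0
```

```bash
python3 - <<'E'
from h import *
d((543.4,-413.5,18),yaw=24)
I=camera_info("wrist"); h=cv2.cvtColor(camera("wrist"),cv2.COLOR_RGB2HSV)
m=(h[...,0]>90)&(h[...,0]<125)&(h[...,1]>90)
n,l,st,_=cv2.connectedComponentsWithStats(m.astype(np.uint8)); b=1+st[1:,4].argmax(); x0,y0,w,hh,a=st[b]; o=np.array([x0,x0+w,y0]); print(o,a)
e=lambda p:(lambda q:np.array([q[:,0].min(),q[:,0].max(),q[:,1].min()]))(proj(I,np.vstack([circ(*p,65,40),circ(*p,65,8)])))
s=least_squares(lambda p:e(p)-o,(487,-439),diff_step=1e-2); print(s.x,s.fun)
d((*(s.x+61*np.array([np.cos(.419),np.sin(.419)])),18))
E
```

```text
t 14.375 pos [ 545.3 -408.    86. ] yaw 24.05 F [-0.6 -0.4 -0.4] w 0.45 gf 0.0
(543.4, -413.5, 18) -> [-4.5 -3.9 68. ]
rz 0.001 tilt rx,ry to fix [-0.0018 -0.0039]
[ 72 284 133] 30065
[ 489.97384681 -441.79978974] [-1.27968689  1.31292286  0.22138209]
t 14.425 pos [ 546.2 -408.9   87.7] yaw 24.05 F [-0.8  0.5  0.4] w 0.45 gf 0.0
(np.float64(545.6971177062924), np.float64(-416.982112955936), 18) -> [-7.3 -3.7 69.7]
```

>>> {"method": "carry_out", "body": {"steps": [-5,-4,30,0,0,0,0.45,-5,-4,50,0,0,0,0.45,-5,-4,50,0,0,0,0.45]}}

```text
t: 14.8
tool_pos: [544.2, -415.2, 37.6]
orientation: [[-0.407, 0.913, -0.001], [0.913, 0.407, 0.001], [0.002, -0.001, -1.0]]
wrist_force: [-0.1, -0.9, 0.2]
grip_width: 0.45
grasp_force: 0.0
```

```bash
python3 -c "
from h import *
d((544.7,-415.2,18),yaw=24)"
```

```text
t 14.8 pos [ 544.2 -415.2   37.6] yaw 24.01 F [-0.1 -0.9  0.2] w 0.45 gf 0.0
(544.7, -415.2, 18) -> [-0.3  0.5 19.6]
rz 0.0 tilt rx,ry to fix [-0.0008 -0.0017]
```

>>> {"method": "carry_out", "body": {"steps": [0,0,12,0,0,0,0.45,0,0,19.5,0,0,0,0.45,0,0,19.5,0,0,0,0,0,0,19.5,0,0,0,0,0,0,19.5,0,0,0,0,0,0,19.5,0,0,0,0,0,0,0,0,0,0,0,0,0,-60,0,0,0,0,0,0,-120,0,0,0,0,0,0,-180,0,0,0,0], "force": 70}}

```text
t: 16.05
tool_pos: [544.4, -415.7, 221.6]
orientation: [[-0.407, 0.914, 0.001], [0.914, 0.407, -0.001], [-0.001, 0.0, -1.0]]
wrist_force: [0.9, -0.2, -4.3]
grip_width: 0.079
grasp_force: 71.2
```

```bash
python3 -c "
from h import *
d((585.7,61.8,225),(585.7,61.8,190),yaw=24)"
```

```text
t 16.05 pos [ 544.4 -415.7  221.6] yaw 24.01 F [ 0.9 -0.2 -4.3] w 0.079 gf 71.2
(585.7, 61.8, 225) -> [419.4 232.   -3.6]
(585.7, 61.8, 190) -> [419.4 232.   31.4]
rz 0.0 tilt rx,ry to fix [0.0004 0.0008]
```

>>> {"method": "carry_out", "body": {"steps": [45,25,-15,0,0,0,0,95,53,-25,0,0,0,0,148,82,-25,0,0,0,0,200,111,-25,0,0,0,0,252,139,-25,0,0,0,0,304,168,-25,0,0,0,0,355,196,-25,0,0,0,0,400,221,-25,0,0,0,0,419,232,-25,0,0,0,0,419,232,-10,0,0,0,0]}}

```text
t: 17.3
tool_pos: [586.9, 62.6, 229.7]
orientation: [[-0.409, 0.913, 0.003], [0.913, 0.409, 0.0], [-0.001, 0.003, -1.0]]
wrist_force: [0.5, -0.6, -3.8]
grip_width: 0.08
grasp_force: 71.7
```

>>> {"method": "carry_out", "body": {"steps": [0,0,10,0,0,0,0,0,0,10,0,0,0,0,0,0,10,0,0,0,0]}}

```text
t: 17.68
tool_pos: [586.2, 60.4, 218.4]
orientation: [[-0.406, 0.914, -0.0], [0.914, 0.406, -0.0], [-0.0, -0.0, -1.0]]
wrist_force: [-0.5, -0.3, -3.4]
grip_width: 0.075
grasp_force: 71.8
```

```bash
python3 -c "
from h import *
d((585.7,61.8,180),yaw=24)"
```

```text
t 17.675 pos [586.2  60.4 218.4] yaw 23.94 F [-0.5 -0.3 -3.4] w 0.075 gf 71.8
(585.7, 61.8, 180) -> [ 1.5  0.2 38.4]
rz -0.001 tilt rx,ry to fix [-0.0001  0.    ]
```

>>> {"method": "carry_out", "body": {"steps": [1.5,0,15,0,0,0,0,1.5,0,28,0,0,0,0,1.5,0,35,0,0,0,0,1.5,0,38,0,0,0,0,1.5,0,41,0,0,0,0,1.5,0,44,0,0,0,0,1.5,0,47,0,0,0,0,1.5,0,50,0,0,0,0,1.5,0,50,0,0,0,0]}}

```text
t: 18.8
tool_pos: [585.5, 62.7, 168.1]
orientation: [[-0.407, 0.914, -0.0], [0.914, 0.407, 0.0], [0.0, -0.0, -1.0]]
wrist_force: [0.0, 0.2, -2.9]
grip_width: 0.075
grasp_force: 71.7
```

```bash
cat > pile.py <<'E'
from h import *
I=camera_info("scene"); h=cv2.cvtColor(camera("scene"),cv2.COLOR_RGB2HSV)
m=(h[...,0]>90)&(h[...,0]<125)&(h[...,1]>90); n,l=cv2.connectedComponents(m.astype(np.uint8))
M=l==l[int(350*.7),int(397*.7)]; ys,xs=np.nonzero(M); print("blue rows",ys.min(),ys.max(),"cols",xs.min(),xs.max())
for z in range(30,95,10): print(z,"low row",proj(I,circ(530,37,65,z+5))[:,1].max().round(1),"top row",proj(I,circ(530,37,65,z+110))[:,1].min().round(1))
E
python3 pile.py; python3 -c "
from h import *
d()"
```

```text
blue rows 193 255 cols 250 301
30 low row 270.9 top row 207.1
40 low row 268.0 top row 204.0
50 low row 265.0 top row 200.8
60 low row 262.0 top row 197.6
70 low row 259.0 top row 194.4
80 low row 256.0 top row 191.1
90 low row 252.9 top row 187.9
t 18.85 pos [585.5  62.6 168.2] yaw 24.01 F [-0.5 -0.7 -3.3] w 0.077 gf 71.7
```

>>> {"method": "carry_out", "body": {"steps": [0,0,0,0,0,0,0.4,0,0,0,0,0,0,0.4,0,0,0,0,0,0,0.4,0,0,-25,0,0,0,0.4,0,0,-50,0,0,0,0.2,0,-25,-55,0,0,0,0,0,-61,-55,0,0,0,0,0,-61,-55,0,0,0,0,0,-61,-55,0,0,0,0]}}

```text
t: 19.98
tool_pos: [530.4, 37.8, 223.6]
orientation: [[-0.407, 0.914, 0.001], [0.914, 0.407, 0.0], [-0.0, 0.001, -1.0]]
wrist_force: [-0.0, -0.2, 0.9]
grip_width: 0.005
grasp_force: 0.0
```

```bash
python3 pile.py; python3 -c "
from h import *
d((530,37,170),(530,37,119),yaw=24)"
```

```text
blue rows 194 255 cols 250 301
30 low row 270.9 top row 207.1
40 low row 268.0 top row 204.0
50 low row 265.0 top row 200.8
60 low row 262.0 top row 197.6
70 low row 259.0 top row 194.4
80 low row 256.0 top row 191.1
90 low row 252.9 top row 187.9
t 20.025 pos [530.6  38.  223.5] yaw 24.0 F [ 0.4  0.2 -0.2] w -0.0 gf 0.0
(530, 37, 170) -> [-0.6 -1.  53.5]
(530, 37, 119) -> [ -0.6  -1.  104.5]
rz 0.0 tilt rx,ry to fix [0.0009 0.0003]
```

>>> {"method": "carry_out", "body": {"steps": [0,0,30,0,0,0,0,0,0,50,0,0,0,0,0,0,57,0,0,0,0,0,0,63,0,0,0,0,0,0,69,0,0,0,0,0,0,75,0,0,0,0]}}

```text
t: 20.78
tool_pos: [530.2, 37.9, 148.4]
orientation: [[-0.407, 0.913, 0.001], [0.913, 0.407, 0.0], [-0.0, 0.001, -1.0]]
wrist_force: [1.1, 0.6, 1.1]
grip_width: 0.004
grasp_force: 0.7
```

>>> {"method": "carry_out", "body": {"steps": [0,0,6,0,0,0,0,0,0,12,0,0,0,0,0,0,18,0,0,0,0,0,0,24,0,0,0,0,0,0,28,0,0,0,0,0,0,30,0,0,0,0,0,0,30,0,0,0,0]}}

```text
t: 21.65
tool_pos: [529.1, 37.8, 118.0]
orientation: [[-0.407, 0.913, -0.001], [0.913, 0.407, -0.0], [0.0, -0.001, -1.0]]
wrist_force: [0.6, -0.2, 0.3]
grip_width: 0.002
grasp_force: 0.0
```

```bash
python3 pile.py; python3 -c "
from h import *
d()"
```

```text
blue rows 208 268 cols 250 300
30 low row 270.9 top row 207.1
40 low row 268.0 top row 204.0
50 low row 265.0 top row 200.8
60 low row 262.0 top row 197.6
70 low row 259.0 top row 194.4
80 low row 256.0 top row 191.1
90 low row 252.9 top row 187.9
t 21.7 pos [529.1  37.8 118.1] yaw 24.01 F [-0.5 -0.9  0. ] w -0.001 gf 0.0
```

>>> {"method": "carry_out", "body": {"steps": [0,0,-10,0,0,0,0,0,0,-40,0,0,0,0,0,0,-95,0,0,0,0.5,40,-3,-110,0,0,0,0.8,95,-8,-110,0,0,0,0.8,150,-13,-90,0,0,0,0.8,200,-17,-60,0,0,0,0.8,228,-19,-30,0,0,0,0.8,228,-19,0,0,0,0,0.8,228,-19,0,0,0,0,0.8]}}

```text
t: 22.95
tool_pos: [418.2, 238.1, 117.5]
orientation: [[-0.408, 0.913, -0.003], [0.913, 0.408, -0.001], [-0.0, -0.003, -1.0]]
wrist_force: [0.7, -0.3, 0.5]
grip_width: 0.802
grasp_force: 0.0
```

```bash
python3 pile.py; python3 - <<'E'
from h import *
a=cv2.resize(camera("scene")[150:300,220:400,::-1],(800,600),interpolation=cv2.INTER_CUBIC); cv2.imwrite("pics/s7.png",a)
d((419.4,236.9,60),(419.4,236.9,22.7),yaw=24)
E
```

```text
blue rows 207 268 cols 250 300
30 low row 270.9 top row 207.1
40 low row 268.0 top row 204.0
50 low row 265.0 top row 200.8
60 low row 262.0 top row 197.6
70 low row 259.0 top row 194.4
80 low row 256.0 top row 191.1
90 low row 252.9 top row 187.9
t 23.05 pos [419.9 238.3 119.2] yaw 23.99 F [-0.1 -0.2  0.2] w 0.8 gf 0.0
(419.4, 236.9, 60) -> [-1.1 -1.1 59.2]
(419.4, 236.9, 22.7) -> [-1.1 -1.1 96.5]
rz -0.0 tilt rx,ry to fix [0.0001 0.    ]
```

View pics/s7.png

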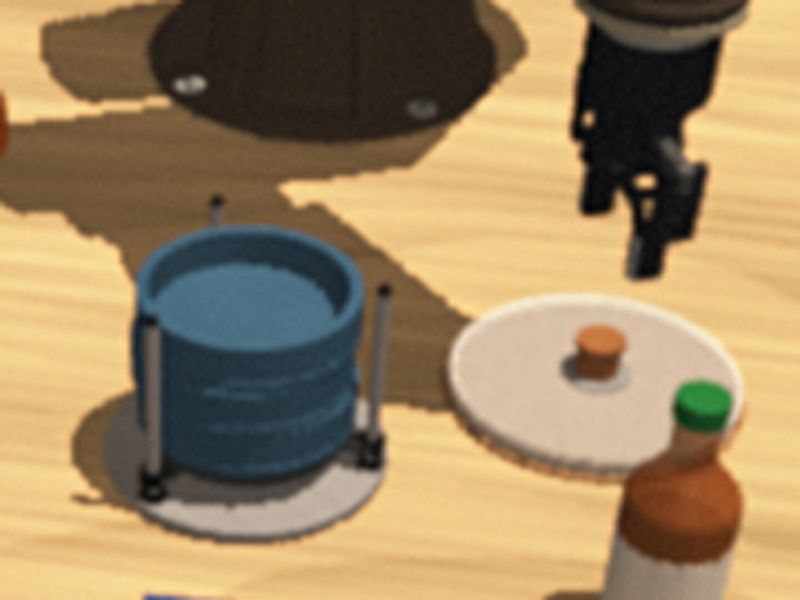

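The crop shows the three bowls stacked level below the rod tops, which are at crop (217,201), (383,289) and (150,322). The cover lies flat on the mat with its knob under the gripper.

>>> {"method": "carry_out", "body": {"steps": [-1,-1,40,0,0,0,0.8,-1,-1,75,0,0,0,0.8,-1,-1,95.5,0,0,0,0.8,-1,-1,95.5,0,0,0,0.8,-1,-1,95.5,0,0,0,0.2,-1,-1,95.5,0,0,0,0.2,-1,-1,95.5,0,0,0,0.2,-1,-1,95.5,0,0,0,0.2], "force": 50}}

```text
t: 24.05
tool_pos: [420.1, 237.4, 24.3]
orientation: [[-0.407, 0.913, 0.002], [0.913, 0.407, 0.001], [0.0, 0.002, -1.0]]
wrist_force: [-0.8, -2.9, 18.0]
grip_width: 0.343
grasp_force: 47.9
```

```bash
python3 - <<'E'
from h import *
S=camera_info("scene")
r=np.array([ray(S,(220+x*.225,150+y*.25),159)[:2] for x,y in((217,201),(383,290),(150,322))]); print(r.round(1),r.mean(0).round(1))
d((530.5,36.2,225),(530.5,36.2,185),(530.5,36.2,169),yaw=24)
E
```

```text
[[465.5   8.4]
 [540.2 115.7]
 [597.2  -2.4]] [534.3  40.6]
t 24.05 pos [420.1 237.4  24.3] yaw 24.01 F [-0.8 -2.9 18. ] w 0.343 gf 47.9
(530.5, 36.2, 225) -> [-228.7   19.5 -200.7]
(530.5, 36.2, 185) -> [-228.7   19.4 -160.7]
(530.5, 36.2, 169) -> [-228.7   19.4 -144.7]
rz 0.0 tilt rx,ry to fix [ 0.0025 -0.    ]
```

>>> {"method": "carry_out", "body": {"steps": [0,0,-40,0,0,0,0.2,0,0,-95,0,0,0,0.2,0,0,-150,0,0,0,0.2,0,0,-190,0,0,0,0.2,-45,4,-195,0,0,0,0.2,-100,8,-195,0,0,0,0.2,-150,13,-195,0,0,0,0.2,-195,17,-190,0,0,0,0.2,-228,19,-180,0,0,0,0.2,-228,19,-172,0,0,0,0.2]}}

```text
t: 25.3
tool_pos: [530.0, 34.6, 195.0]
orientation: [[-0.405, 0.915, 0.001], [0.915, 0.405, -0.0], [-0.001, 0.001, -1.0]]
wrist_force: [-0.6, 0.9, -2.2]
grip_width: 0.342
grasp_force: 49.9
```

>>> {"method": "carry_out", "body": {"steps": [0,0,0,0,0,0,0.2,0,0,0,0,0,0,0.2,0,0,0,0,0,0,0.2]}}

```text
t: 25.68
tool_pos: [529.2, 37.2, 195.3]
orientation: [[-0.408, 0.913, 0.001], [0.913, 0.408, 0.0], [-0.0, 0.001, -1.0]]
wrist_force: [-0.5, 0.6, -2.7]
grip_width: 0.343
grasp_force: 49.9
```

```bash
python3 - <<'E'
from h import *
d((530.5,36.7,170),yaw=24)
E
```

```text
t 25.675 pos [529.2  37.2 195.3] yaw 24.07 F [-0.5  0.6 -2.7] w 0.343 gf 49.9
(530.5, 36.7, 170) -> [-1.   1.  25.3]
rz 0.001 tilt rx,ry to fix [0.0006 0.0003]
```

>>> {"method": "carry_out", "body": {"steps": [-1,1,8,0,0,0,0.2,-1,1,14,0,0,0,0.2,-1,1,18,0,0,0,0.2,-1,1,20,0,0,0,0.2,-1,1,20,0,0,0,0.2]}}

```text
t: 26.3
tool_pos: [530.5, 36.0, 174.6]
orientation: [[-0.407, 0.914, -0.0], [0.914, 0.407, -0.0], [0.0, -0.0, -1.0]]
wrist_force: [-0.2, -0.1, -2.4]
grip_width: 0.35
grasp_force: 49.9
```

>>> {"method": "carry_out", "body": {"steps": [0,0,2,0,0,0,0.2,0,0,4,0,0,0,0.2,0,0,5,0,0,0,0.2,0,0,5,0,0,0,0.2]}}

```text
t: 26.8
tool_pos: [530.6, 36.0, 170.2]
orientation: [[-0.407, 0.913, 0.0], [0.913, 0.407, -0.0], [-0.0, 0.0, -1.0]]
wrist_force: [-3.9, -1.1, 6.8]
grip_width: 0.342
grasp_force: 50.5
```

>>> {"method": "carry_out", "body": {"steps": [0,0,0,0,0,0,0.9,0,0,0,0,0,0,0.9,0,0,0,0,0,0,0.9,0,0,-20,0,0,0,0.9,0,0,-60,0,0,0,0.9,50,0,-100,0,0,0,0.9,110,0,-110,0,0,0,0.9,170,0,-110,0,0,0,0.9,170,0,-110,0,0,0,0.9,170,0,-110,0,0,0,0.9]}}

```text
t: 28.05
tool_pos: [461.4, 191.3, 279.8]
orientation: [[-0.408, 0.913, 0.0], [0.913, 0.408, -0.0], [-0.0, 0.0, -1.0]]
wrist_force: [0.8, -1.1, -0.6]
grip_width: 0.9
grasp_force: 0.0
```

```bash
python3 - <<'E'
from h import *
d()
# knob position (brown) from top and scene, compared with the first pictures; cover ring vertical extents
import os
for n,f,box in(("top","pics/top0.png",(340,240,415,330)),("scene","pics/scene0.png",(340,275,455,345))):
    a=cv2.imread(f); b=cv2.resize(camera(n)[:,:,::-1],(800,600),interpolation=cv2.INTER_CUBIC); cv2.imwrite(f"pics/{n}_end.png",b)
    x0,y0,x1,y1=box
    for im in(a,b):
        h=cv2.cvtColor(im[y0:y1,x0:x1],cv2.COLOR_BGR2HSV); m=(h[...,0]<16)&(h[...,1]>110); ys,xs=np.nonzero(m); print(n,"knob",(xs.mean()+x0).round(1) if len(xs) else None,(ys.mean()+y0).round(1) if len(xs) else None,len(xs))
    g=[cv2.cvtColor(i[y0:y1,x0:x1],cv2.COLOR_BGR2GRAY).astype(np.float32) for i in(a,b)]
    print("shift",cv2.phaseCorrelate(*g))
E
```

```text
t 28.05 pos [461.4 191.3 279.8] yaw 24.07 F [ 0.8 -1.1 -0.6] w 0.9 gf 0.0
top knob 377.0 279.6 182
top knob 376.3 280.1 183
shift ((0.368261518966861, -0.12001577100787131), 0.7116213739183214)
scene knob 395.2 298.3 313
scene knob 388.9 296.9 355
shift ((-0.05382794839899674, 0.12186304161373585), 0.501376626447395)
```

```bash
python3 - <<'E'
from h import *
for f in("pics/scene0.png","pics/scene_end.png"):
    h=cv2.cvtColor(cv2.imread(f)[275:345,340:455],cv2.COLOR_BGR2HSV); m=((h[...,0]<16)&(h[...,1]>110)).astype(np.uint8)
    n,l,s,c=cv2.connectedComponentsWithStats(m); b=1+s[1:,4].argmax(); print(c[b]+[340,275],s[b])
order.close_job(); print(observe()["t"])
E
```

```text
[394.61812298 297.81877023] [ 47  12  17  22 309]
[394.69902913 297.88673139] [ 47  13  17  22 309]
the job is handed in; nothing more can be done
the job is handed in; nothing more can be done
```

I handed the job in at about 28 s: the three bowls are stacked and pressed below the rod tops, and the cover is back on the rods with its knob within about 1 mm of where it started; the judge's result was not shown.

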